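# Slide the locked drop chute over the empty ball tray

## Task

The ball chute rides on a slide rail and its carriage is locked until the round black button on top of the carriage is pressed. With a fingertip, press that button and keep it down while you slide the carriage along the rail, all the way against the end stop on the side of the empty tray, then let the button come up and move clear. Do not touch the pipe and leave the loose things around it where they are.

Things in the scene. Friction and masses are not known exactly. Their poses are not given: they have to be found in the camera images.
- rail: slide rail fixed to the bench: plywood base 150 x 480 mm, 12 mm thick, with two black profiles 30 mm wide, top 42 mm above the bench. Origin on the bench under the middle of the rail; y runs along the rail (roughly to the robot's left), x across it, away from the robot, z up. Position and yaw (up to 0.3 rad) vary.
- carriage (a joint): position of the carriage along the rail's y (m), 0 at the rail's middle, where it starts locked. It is an aluminium plate 150 mm (across the rail) x 90 mm (along it), top 62 mm above the bench, with the pipe on its far part. Unlocked it slides against 1 to 2 N; locked it has 2 to 3 mm of play and holds against a push of 30 N.
- lock_button (a joint): how far the lock button is pressed (m): 0 up, 0.007 fully down. Its tooth is clear of the lock's rack only beyond 0.003: keep it deeper than that while sliding, or it catches at the next gap (about every 22 mm). There is a gap where the carriage is against either stop, so the button comes fully up there. The spring takes about 2 N to start and 6 N fully down.
- button_top (a point): centre of the flat top of the lock button: black, round, 32 mm across, on the near part of the carriage, 40 mm from the rail's centre line on the robot's side; when up its top is 12 mm above the plate, 74 mm above the bench. It moves down with the button and along with the carriage. Pressed from above, rubbing on its top is enough to drag the carriage along.
- chute: the grey pipe, 50 mm across, with its elbow, fixed on the carriage; its near end is 75 mm beyond the button's centre, its top 143 mm above the bench. Not to be touched. Origin on the bench under the carriage's centre, axes as the rail's.
- chute_mouth (a point): centre of the chute's downward open mouth (52 mm across, metal rim), 160 mm beyond the rail's centre line, 72 mm above the bench; at the carriage's own position along the rail.
- stop_left_face (a point): centre of the rubber buffer of the steel end stop on the +y end of the rail, the face that the carriage's edge (45 mm from the carriage's centre) meets; axes as the rail's. Its place along the rail varies.
- stop_right_face (a point): the same for the end stop on the -y end of the rail.
- tray_empty_floor (a point): centre of the floor (5 mm above the bench) of the empty grey cardboard tray, 120 x 120 mm, 55 mm high, with cross dividers; axes as the rail's. It stands fixed beyond the rail at one end, so that the chute's mouth is right over its centre (along the rail) when the carriage is against that end's stop.
- tray_full_floor (a point): the same for the identical tray that holds four white 40 mm balls, at the other end of the rail. Which tray is at which end varies.
- screwdriver: loose screwdriver lying on the robot's side of the rail; leave alone
- pipe_coupling: loose grey pipe ring 58 mm across, 45 mm high, on the robot's side of the rail; leave alone
- servo: loose small black motor 20 x 40 mm, 43 mm high, standing between the trays (the chute passes above it); leave alone
- tape_roll: loose black roll 100 mm across, 19 mm high, beyond the left end of the rail; leave alone
- glue: loose white bottle 48 mm across, 120 mm high, beyond the right end of the rail; leave alone
- hinge_bracket: loose steel angle bracket 50 x 40 mm, 49 mm high, right of the rail on the robot's side; leave alone
- wrench: loose wrench lying left of the rail; leave alone
Not all that is in view belongs to the job. Leave any green or red look-alike of the part that bears tray_empty_floor alone.

How it is judged:
On the way, in this order (a step that is already met when the one before it is completed fails the run):
1. the lock button is pressed down by the robot, before the carriage has gone anywhere (value of joint lock_button above 0.0032 m and contact force between the fingers and lock_button above 1 N and distance of chute_mouth from where it was at the start of the episode below 0.01 m), for 0.1 s.
2. with the button still held down, the carriage has come against the end stop beside the empty tray (y of chute_mouth in the frame of tray_empty_floor between -0.004 and 0.004 m and value of joint lock_button above 0.003 m and contact force between the fingers and lock_button above 0.5 N), for 0.1 s.
At the end, for the whole second after the job is handed in: The carriage stands against the end stop on the empty tray's side (chute mouth within 4 mm of the tray's centre along the rail), at rest, with the lock button up again (within 0.8 mm) (y of chute_mouth in the frame of tray_empty_floor between -0.004 and 0.004 m and value of joint lock_button below 0.0008 m and velocity of joint carriage between -0.005 and 0.005 m/s); the robot touches nothing.
It fails at once if the pipe is touched by the robot (over 1 N) (contact force between any of the fingers, the arm and chute above 1 N).
It fails at once if a loose bystander is moved by more than 20 mm (distance of any of screwdriver, pipe_coupling, servo, tape_roll, glue, hinge_bracket, wrench from where it was at the start of the episode above 0.02 m).
It also fails if it takes over 40 s, if anything falls off the work surface, if the arm or the gripper's body presses on something with over 40 N, if the wrist force passes 120 N, or if a joint passes its speed limit or range.

## Robot

A 6-joint arm with a two-finger parallel gripper is mounted at the origin on the work surface. World frame = base frame: x ahead of the robot, y to its left, z up, the work surface at z = 0. Lengths are in m, angles in rad, forces in N, time in s.
With the tool pointing down it reaches from about 0.35 to 0.975 m from the base axis. Payload 4.9 kg.
Tool frame: the origin (TCP) lies at the very end of the fingers, on their centre line; the grasp point (between the pads) lies behind it (manip.pinch_z is the y of the grasp point in the tool frame, in m); y points along the fingers, x is the direction in which the jaws open and shut, and the axes are right-handed (so a half turn about y gives the same grasp; the last joint's range is limited). The gripper opens to 85 mm and grips with 20 to 120 N. Pads are 22 mm wide; open, the fingers measure 114 mm over their backs; the gripper's body (76 mm by 85 mm) begins 54 mm behind the grasp point. The pads swing forward as they close: fully open they stand 13 mm farther back than shut.
Start: joints at [1.105, 0.053, 1.613, -0, 1.476, -0.119], TCP at [0.212, 0.588, 0.231] pointing down, gripper open.
Joint ranges: [-3.01, 3.01], [-1.01, 2.22], [0.06, 2.58], [-1.02, 4.17], [0.09, 2.62], [-3.14, 3.14]. Speed limits (rad/s): [2.57, 2.57, 3.14, 3.14, 3.14, 3.14].

## Interface

Orientations are given as a unit quaternion [w, x, y, z].
In Python, from plant import manip gives the robot as it stands.
- The arm moves only by the tool drive_tool, never from a script. Its argument "motion" is a list of rows, each a list of 3 entries, a list of its own where there are three numbers: the shift along the tool's x, y, z in units of 25 mm (1.0 is 25 mm), then the turn, a rotation vector about the tool's x, y, z in units of 5 degrees (1.0 is 5 degrees), then the closure, from -1 (fully open) to 1 (shut). A call has 1 to 12 rows; each row shifts and turns the commanded pose from where the row before left it, along the tool's axes as they then stand; what a row does not reach is not made up. A row lasts 1/10 s, in which the tool goes at most 50 mm and 8.59 degrees, less where a joint would pass 70% of its speed; a pose out of reach is approached as far as the arm can. A call is refused whole if a number of a shift passes 1 or a number of a turn 1, either way. A call with a gripper value outside its range is refused whole. The fingers move at their own pace and stop on an object; the grip force is fixed at half the most. Time passes only in rows, so rows that do not move let the fingers close. It gives the time, the measured TCP pose, the force and the opening at its end, in the units of the state.
- manip.state(): the state, without advancing time (a new reading comes with each control period).
- manip.grab_frame(name): name is "scene" or "top" or "wrist"; returns a dict with "img" (400x640x3 uint8, blue, green, red), "range_z" (400x640 float32, m along the optical axis (not along the pixel's ray), 0 where there is no reading), "camera_matrix" (3x3 intrinsics, pixels), "world_from_camera" (4x4, takes a point from camera to world coordinates); the wrist camera has in their place "T_tool_cam" (4x4, takes a point from camera to tool coordinates, whose origin is the TCP and whose axes are the tool frame's). Camera axes: x right, y down, z forward; pixel columns grow to the right and rows downward; lengths in m; the calibration is good to about 2 mm. The wrist camera is an equidistant fisheye: a pixel r from the principal point sees the ray r / f radians off the axis. A picture is of the moment at which its call begins: read the wrist's pose just before it.
- manip.job_done(): hands the job in, once; it reports no verdict.
The state is a dict: "time": time; "joint_pos": joint angles; "joint_vel": joint speeds; "joint_efforts": joint torques, N m; "tool_pos": TCP position; "tool_rot": TCP orientation; "contact_force": force on the tool from outside, world axes, zero at the start; "ft_torque": the same for the moment, N m; "gripper_width": opening from 0.0 (shut) to 1.0 (fully open).
Only numpy, scipy, OpenCV 4.12 (cv2) and the standard library are available. Lean on these libraries where they do the work, as an engineer would, in place of code of your own. Each camera call takes 0.05 s, during which the arm holds its last target. There are 200 camera calls.

## Working session

There is one attempt and no reset: what is moved stays moved. The work goes in short steps, Python scripts to look and compute and a tool call to move; the robot and the scene stay as the last step left them, time stands still between calls to the robot, and variables do not carry over. Pictures are saved under pics/ and viewed, about 8 in all and at most 12, crops included, and the job is handed in when it is done.

Besides the shell and the picture viewer there is one more tool, called after "Emit:" as name([rows], argument=value, ...), one row to a line, values as JSON. drive_tool: Moves the arm, as the interface text tells. Its arguments: {"type":"object","properties":{"motion":{"type":"array","items":{"type":"array"}}},"required":["motion"]}

```bash
mkdir -p pics
cat > h.py <<'E'
import numpy as np, cv2
from plant import manip
from scipy.spatial.transform import Rotation as R
def grab(n,f):
    d=manip.grab_frame(n); cv2.imwrite('pics/'+f,d['img']); np.savez('pics/'+f[:-4],**{k:v for k,v in d.items()}); return d
def ray(d,u,v,z):
    K=d['camera_matrix'];T=d['world_from_camera']
    r=T[:3,:3]@np.linalg.solve(K,[u,v,1]);o=T[:3,3]
    return o+r*(z-o[2])/r[2]
E
python3 - <<'E'
from h import *
s=manip.state();print({k:np.round(v,3) for k,v in s.items()},manip.pinch_z)
print(R.from_quat(np.roll(s['tool_rot'],-1)).as_matrix().round(3))
grab('top','top1.png');grab('scene','sc1.png')
E
```

```text
{'time': np.float64(0.0), 'joint_pos': array([ 1.105,  0.053,  1.614, -0.   ,  1.476, -0.119]), 'joint_vel': array([-0.   ,  0.001,  0.001,  0.   , -0.001,  0.001]), 'joint_efforts': array([ 1.0000e-03, -3.9368e+01, -3.7018e+01, -0.0000e+00,  7.0000e-03,
       -0.0000e+00]), 'tool_pos': array([0.212, 0.587, 0.23 ]), 'tool_rot': array([-0.578,  0.579,  0.406, -0.407]), 'contact_force': array([0.709, 0.241, 0.634]), 'ft_torque': array([-0.054,  0.022, -0.008]), 'gripper_width': np.float64(1.004)} -0.0187
[[ 0.34  -0.001 -0.94 ]
 [ 0.94  -0.002  0.34 ]
 [-0.002 -1.     0.   ]]
```

View pics/top1.png

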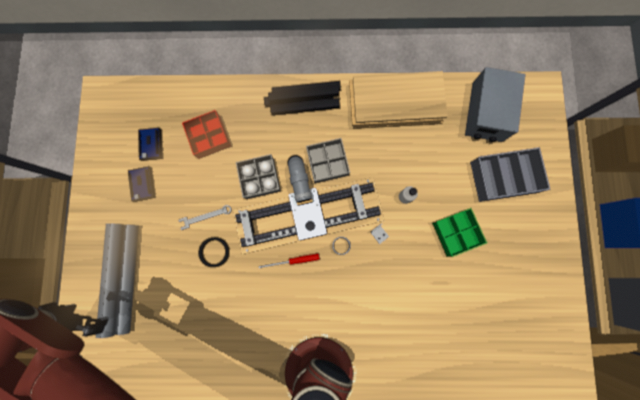

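View pics/sc1.png

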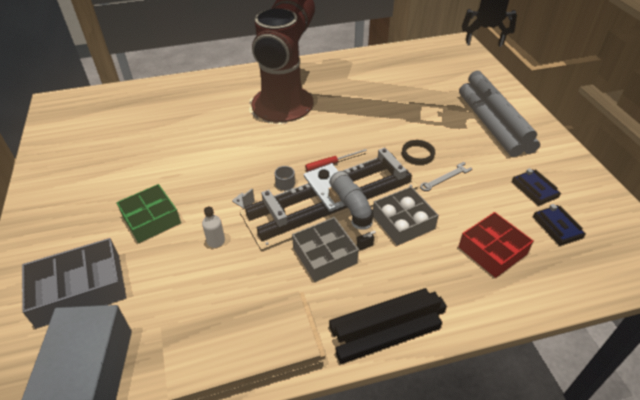

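The top view shows the carriage plate at about (308,213) and its black button at (310,226). The full tray with the balls is at (258,176).

Candidates for the empty tray:
- Grey tray at (328,160): grey, with cross dividers, standing at the rail's right end. This one fits.
- Red tray at (206,134) and green tray at (459,232): look-alikes.
- Grey three-bay box at (510,175): wrong shape and off the rail.

I'll confirm this in an enlarged crop and take measurements.

Run:
```python
from h import *
d=dict(np.load('pics/top1.npz'));im=d['img']
c=im[130:280,190:420];cv2.imwrite('pics/crop1.png',cv2.resize(c,None,fx=3.4,fy=3.4,interpolation=cv2.INTER_CUBIC))
print(d['world_from_camera'].round(3),d['camera_matrix'].round(1))
# button: dark blob near (310,226)
g=im.max(2)
m=((g<70)*255).astype(np.uint8)
n,l,st,ce=cv2.connectedComponentsWithStats(m[215:238,298:324])
for i in range(1,n):
    if st[i,4]>8: print(st[i],ce[i]+[298,215],ray(d,*(ce[i]+[298,215]),.074).round(4))
# black profiles
m=((g<75)*255).astype(np.uint8);n,l,st,ce=cv2.connectedComponentsWithStats(m)
for i in range(1,n):
    x,y=ce[i]
    if st[i,4]>30 and 230<x<400 and 170<y<260:
        ys,xs=np.where(l==i);P=np.array([ray(d,a,b,.042)[:2] for a,b in zip(xs,ys)])
        r=cv2.minAreaRect(P.astype(np.float32)*1000);print(st[i],ce[i].round(1),r)
```

```text
[[-0.    -0.988  0.155  0.367]
 [-1.     0.003  0.018 -0.024]
 [-0.019 -0.155 -0.988  1.217]
 [ 0.     0.     0.     1.   ]] [[366.6   0.  318.3]
 [  0.  366.6 195.9]
 [  0.    0.    1. ]]
[ 8  7  8  7 41] [309.82926829 225.19512195] [0.4533 0.0233 0.074 ]
[259 174  15   8  31] [265.3 176.2] ((617.6856689453125, 170.08265686035156), (13.568538665771484, 48.18367385864258), 27.034578323364258)
[315 174  34   9  46] [331.2 177.8] ((610.5404663085938, -45.48792266845703), (4.468954086303711, 111.04051971435547), 13.425250053405762)
[241 178  16  17  48] [246.1 184. ] ((592.7332763671875, 233.80859375), (33.82891845703125, 65.09908294677734), 56.90503692626953)
[360 184  14  10  96] [366.6 188.3] ((575.464111328125, -159.57431030273438), (26.043622970581055, 38.64499282836914), 12.821344375610352)
[246 189  34  10  48] [262.9 193.7] ((558.2527465820312, 178.98324584960938), (5.178818702697754, 111.00804901123047), 13.66624927520752)
[319 188  37  21 286] [336.8 195.9] ((532.0234375, -62.95991134643555), (67.22552490234375, 107.69815826416016), 13.05088996887207)
[248 203  43  41 442] [265.9 217. ] ((463.7489013671875, 148.18026733398438), (103.791015625, 135.50526428222656), 13.121456146240234)
[367 207  13  10  91] [372.7 211.8] ((498.4503173828125, -176.93177795410156), (24.058488845825195, 38.27576446533203), 12.450461387634277)
[339 212  20   8  80] [349.3 215.9] ((486.7138671875, -99.41899108886719), (60.83754348754883, 22.56251335144043), 89.8936996459961)
[306 222   8   8  45] [309.8 225.3] ((455.5933837890625, 24.943952560424805), (22.726211547851562, 20.364089965820312), 45.02216339111328)
```

View pics/crop1.png

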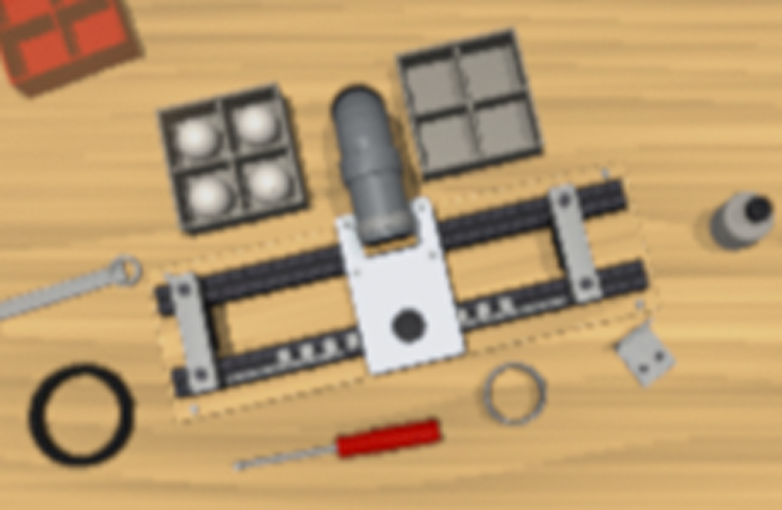

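The crop confirms it: the empty grey cross-divider tray is at crop (470,103), the rail's −y end, and the button is at crop (408,325). The rail yaw is about 13.1°, so I slide along rail −y. First I'll shut the gripper, turn tool x to rail +y (about 33°), and head over.

Emit:
drive_tool([
  [[0, 0, 0], [0, -0.95, 0], 1],
  [[0, 0, 0], [0, -0.95, 0], 1],
  [[0, 0, 0], [0, -0.95, 0], 1],
  [[0, 0, 0], [0, -0.95, 0], 1],
  [[0, 0, 0], [0, -0.95, 0], 1],
  [[0, 0, 0], [0, -0.95, 0], 1],
  [[0, 0, 0], [0, -0.95, 0], 1],
  [[-1, 0, -0.2], [0, 0, 0], 1],
  [[-1, 0, -0.2], [0, 0, 0], 1],
  [[-1, 0, -0.2], [0, 0, 0], 1],
  [[-1, 0, -0.2], [0, 0, 0], 1],
  [[-1, 0, -0.2], [0, 0, 0], 1],
])

```text
time: 1.3
tool_pos: [0.2657, 0.4708, 0.2306]
tool_rot: [0.438, -0.438, -0.555, 0.555]
contact_force: [0.2, -0.8, -0.5]
gripper_width: 0.001
```

Emit:
drive_tool([
  [[-1, 0, -0.2], [0, 0, 0], 1],
  [[-1, 0, -0.2], [0, 0, 0], 1],
  [[-1, 0, -0.2], [0, 0, 0], 1],
  [[-1, 0, -0.2], [0, 0, 0], 1],
  [[-1, 0, -0.2], [0, 0, 0], 1],
  [[-1, 0, -0.2], [0, 0, 0], 1],
  [[-1, 0, -0.2], [0, 0, 0], 1],
  [[-1, 0, -0.2], [0, 0, 0], 1],
  [[-1, 0, -0.2], [0, 0, 0], 1],
  [[-1, 0, -0.2], [0, 0, 0], 1],
  [[-1, 0, -0.2], [0, 0, 0], 1],
  [[-1, 0, -0.2], [0, 0, 0], 1],
])

```text
time: 2.5
tool_pos: [0.3935, 0.1929, 0.2308]
tool_rot: [0.438, -0.438, -0.555, 0.555]
contact_force: [-0.9, -0.1, 0.1]
gripper_width: -0.0
```

Run:
```python
from h import *
s=manip.state();print({k:np.round(v,3) for k,v in s.items() if k!='joint_efforts'})
M=R.from_quat(np.roll(s['tool_rot'],-1)).as_matrix();print(M.round(3))
print('to go units',(M.T@(np.array([.4533,.0233,.12])-s['tool_pos'])/.025).round(2))
d=grab('wrist','w1.png');print(d['camera_matrix'].round(1),d['T_tool_cam'].round(3))
t=dict(np.load('pics/top1.npz'))
f=lambda x,y,z:ray(t,190+x/3.4,130+y/3.4,z)
e=np.array([-np.sin(.229),np.cos(.229),0])
for n,p in dict(btn=f(408,325,.074),tray=f(470,103,.055),stop=f(563,240,.06),plate_r=f(450,295,.062),plate_l=f(352,300,.062)).items(): print(n,p.round(3),'y_rail',(p@e).round(4))
```

```text
{'time': np.float64(2.5), 'joint_pos': array([ 0.286, -0.421,  2.026,  0.   ,  1.537, -1.519]), 'joint_vel': array([-0.586, -0.037,  0.024,  0.002,  0.008, -0.579]), 'tool_pos': array([0.393, 0.193, 0.231]), 'tool_rot': array([ 0.438, -0.438, -0.555,  0.555]), 'contact_force': array([-0.877, -0.096,  0.086]), 'ft_torque': array([-0.009, -0.047, -0.021]), 'gripper_width': np.float64(-0.0)}
[[-0.231 -0.001 -0.973]
 [ 0.973 -0.    -0.231]
 [-0.    -1.     0.001]]
to go units [-7.15  4.43 -0.76]
[[309.7   0.  326.3]
 [  0.  309.7 198.7]
 [  0.    0.    1. ]] [[ 1.     0.    -0.001  0.001]
 [ 0.001 -0.311  0.95  -0.142]
 [-0.    -0.95  -0.311  0.079]
 [ 0.     0.     0.     1.   ]]
btn [0.452 0.023 0.074] y_rail -0.0804
tray [ 0.666 -0.035  0.055] y_rail -0.1853
stop [ 0.532 -0.121  0.06 ] y_rail -0.2392
plate_r [ 0.481 -0.016  0.062] y_rail -0.1244
plate_l [0.476 0.076 0.062] y_rail -0.0346
```

View pics/w1.png

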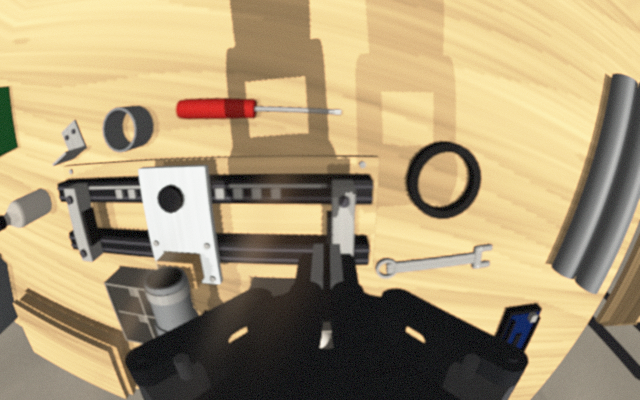

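The wrist view shows the button at (171,198) on the plate, with the pipe beyond it at (170,300) and a free path. Next I go above the button.

Emit:
drive_tool([
  [[-1, 0, -0.1], [0, 0, 0], 1],
  [[-1, 0, -0.1], [0, 0, 0], 1],
  [[-1, 0, -0.1], [0, 0, 0], 1],
  [[-1, 0.4, -0.1], [0, 0, 0], 1],
  [[-1, 0.8, -0.1], [0, 0, 0], 1],
  [[-1, 0.8, -0.1], [0, 0, 0], 1],
  [[-0.7, 0.8, -0.1], [0, 0, 0], 1],
  [[-0.3, 0.8, 0], [0, 0, 0], 1],
  [[0, 0.8, 0], [0, 0, 0], 1],
  [[0, 0, 0], [0, 0, 0], 1],
  [[0, 0, 0], [0, 0, 0], 1],
])

```text
time: 3.65
tool_pos: [0.4506, 0.028, 0.1211]
tool_rot: [0.439, -0.438, -0.555, 0.555]
contact_force: [-0.4, -1.0, 1.1]
gripper_width: 0.001
```

```bash
cat >> h.py <<'E'
def wray(d,s,u,v,z):
    K=d['camera_matrix'];p=np.array([(u-K[0,2]),(v-K[1,2])]);r=np.hypot(*p);th=r/K[0,0]
    c=np.r_[p/r*np.sin(th),np.cos(th)]
    M=R.from_quat(np.roll(s['tool_rot'],-1)).as_matrix();T=d['T_tool_cam']
    w=M@T[:3,:3]@c;o=M@T[:3,3]+s['tool_pos'];return o+w*(z-o[2])/w[2]
E
python3 - <<'E'
from h import *
s=manip.state();print(s['tool_pos'].round(4),s['contact_force'].round(2))
d=grab('wrist','w2.png');im=d['img']
M=R.from_quat(np.roll(s['tool_rot'],-1)).as_matrix()
m=((im.max(2)<75)*255).astype(np.uint8);n,l,st,ce=cv2.connectedComponentsWithStats(m)
for i in range(1,n):
    if st[i,4]>200: 
        p=wray(d,s,*ce[i],.074);print(st[i],ce[i].round(1),p.round(4),((M.T@(p-s['tool_pos']))/.025).round(2))
E
```

```text
[0.4506 0.028  0.1211] [-0.36 -0.96  1.09]
[ 182   72   44   67 1103] [198.7 105.3] [ 0.3919 -0.0686  0.074 ] [-3.22  1.89  3.18]
[234  73  26  63 559] [249.8 102.6] [ 0.3845 -0.0351  0.074 ] [-1.84  1.89  3.15]
[ 570  153   57   81 2303] [597.7 192.2] [0.3734 0.2538 0.074 ] [9.5  1.89 0.91]
[  85  183  173   18 2258] [178.5 191.1] [ 0.4523 -0.0758  0.074 ] [-4.05  1.88  0.9 ]
[ 386  184  178   43 3469] [471.2 200.4] [0.4119 0.1232 0.074 ] [4.06 1.89 0.63]
[  126   201   413   199 43790] [341.6 334.9] [0.5445 0.0639 0.074 ] [ 0.53  1.88 -3.99]
[142 203  57  13 573] [169.5 209.7] [ 0.4679 -0.082   0.074 ] [-4.44  1.88  0.34]
[182 205  73  21 662] [226.6 216.7] [ 0.4622 -0.0381  0.074 ] [-2.68  1.88  0.16]
[134 232  22  43 622] [144.6 251.5] [ 0.5096 -0.1042  0.074 ] [-5.69  1.88 -1.07]
[ 159  261   76   36 1925] [196.3 277.4] [ 0.5191 -0.0577  0.074 ] [-3.97  1.88 -1.87]
[   0  287   22   85 1123] [  7.3 334.2] [ 0.776  -0.4214  0.074 ] [-20.5    1.87  -8.5 ]
[586 313  49  55 900] [608.1 340.3] [0.5409 0.4389 0.074 ] [15.15  1.88 -7.32]
[549 372  42  28 476] [568.6 385.9] [0.626  0.4234 0.074 ] [ 13.76   1.88 -10.49]
```

View pics/w2.png

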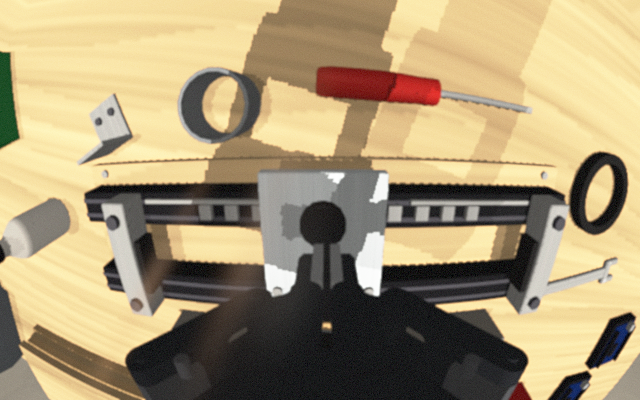

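The wrist view shows the button disc centred at about (323,223), with the fingertips just beyond it. The right stop's inner face is at about (160,250) and the plate edge at about (263,250).

Run:
```python
from h import *
d=dict(np.load('pics/w2.npz'));s=manip.state()
M=R.from_quat(np.roll(s['tool_rot'],-1)).as_matrix();print(s['tool_pos'])
for n,u,v,z in [('btn',323,223,.074),('btnL',300,222,.074),('btnR',346,222,.074),('btnNear',323,201,.074),('plateL',261,240,.062),('plateR',387,240,.062),('stopface',157,235,.06),('stopface2',162,260,.06)]:
    p=wray(d,s,u,v,z);print(n,p.round(4),(M.T@(p-s['tool_pos'])/.025).round(2))
```

```text
[0.45136195 0.02794622 0.12210901]
btn [0.4522 0.0267 0.074 ] [-0.06  1.92 -0.02]
btnL [0.455  0.0117 0.074 ] [-0.67  1.92  0.01]
btnR [0.4479 0.0414 0.074 ] [0.56 1.92 0.01]
btnNear [0.4371 0.0232 0.074 ] [-0.05  1.92  0.6 ]
plateL [ 0.4811 -0.0135  0.062 ] [-1.89  2.41 -0.77]
plateR [0.4596 0.0764 0.062 ] [ 1.81  2.4  -0.77]
stopface [ 0.5016 -0.1006  0.06  ] [-5.47  2.49 -0.76]
stopface2 [ 0.5244 -0.0958  0.06  ] [-5.49  2.49 -1.69]
```

Centred to within about 1.5 mm. Next I descend until contact.

Emit:
drive_tool([
  [[-0.05, 0.5, 0], [0, 0, 0], 1],
  [[0, 0.5, 0], [0, 0, 0], 1],
  [[0, 0.5, 0], [0, 0, 0], 1],
  [[0, 0.3, 0], [0, 0, 0], 1],
  [[0, 0.1, 0], [0, 0, 0], 1],
  [[0, 0.08, 0], [0, 0, 0], 1],
  [[0, 0, 0], [0, 0, 0], 1],
  [[0, 0, 0], [0, 0, 0], 1],
  [[0, 0, 0], [0, 0, 0], 1],
])

```text
time: 4.6
tool_pos: [0.4516, 0.0265, 0.0723]
tool_rot: [-0.438, 0.439, 0.555, -0.555]
contact_force: [-1.5, 0.6, 2.9]
gripper_width: 0.002
```

Contact at about 3 N, as expected with z at 0.0723. I'll press about 3.5 mm further.

Emit:
drive_tool([
  [[0, 0.07, 0], [0, 0, 0], 1],
  [[0, 0.07, 0], [0, 0, 0], 1],
  [[0, 0, 0], [0, 0, 0], 1],
  [[0, 0, 0], [0, 0, 0], 1],
  [[0, 0, 0], [0, 0, 0], 1],
  [[0, 0, 0], [0, 0, 0], 1],
])

```text
time: 5.2
tool_pos: [0.4517, 0.0265, 0.0687]
tool_rot: [-0.438, 0.439, 0.555, -0.555]
contact_force: [0.4, 1.0, 5.8]
gripper_width: -0.001
```

Emit:
drive_tool([
  [[0, 0.05, 0], [0, 0, 0], 1],
  [[0, 0, 0], [0, 0, 0], 1],
  [[-0.05, 0, 0], [0, 0, 0], 1],
  [[-0.1, 0, 0], [0, 0, 0], 1],
  [[-0.15, 0, 0], [0, 0, 0], 1],
  [[-0.2, 0, 0], [0, 0, 0], 1],
  [[-0.2, 0, 0], [0, 0, 0], 1],
  [[-0.2, 0, 0], [0, 0, 0], 1],
  [[-0.1, 0, 0], [0, 0, 0], 1],
  [[0, 0, 0], [0, 0, 0], 1],
  [[0, 0, 0], [0, 0, 0], 1],
])

```text
time: 6.3
tool_pos: [0.4576, 0.0017, 0.0675]
tool_rot: [0.438, -0.439, -0.555, 0.555]
contact_force: [-0.1, -1.3, 4.9]
gripper_width: 0.0
```

Run:
```python
from h import *
s=manip.state();print(s['tool_pos'].round(4),s['contact_force'].round(2))
d=grab('wrist','w3.png')
```

```text
[0.4576 0.0017 0.0675] [-0.08 -1.29  4.86]
```

View pics/w3.png

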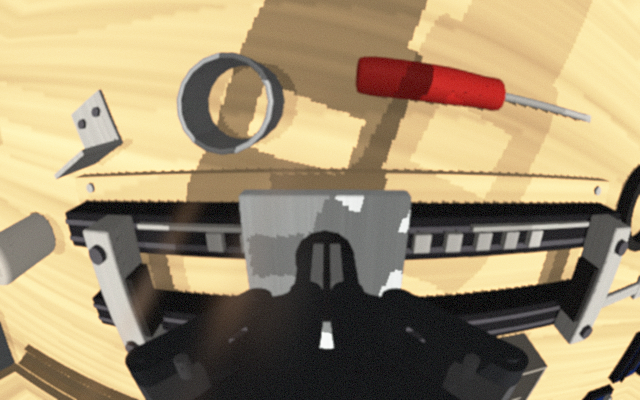

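The plate has moved along with the finger and is still centred under it, at (325,250). I'll keep sliding.

Emit:
drive_tool([
  [[-0.1, 0, 0], [0, 0, 0], 1],
  [[-0.2, 0, 0], [0, 0, 0], 1],
  [[-0.2, 0, 0], [0, 0, 0], 1],
  [[-0.25, 0, 0], [0, 0, 0], 1],
  [[-0.25, 0, 0], [0, 0, 0], 1],
  [[-0.25, 0, 0], [0, 0, 0], 1],
  [[-0.25, 0, 0], [0, 0, 0], 1],
  [[-0.25, 0, 0], [0, 0, 0], 1],
  [[-0.2, 0, 0], [0, 0, 0], 1],
  [[-0.2, 0, 0], [0, 0, 0], 1],
  [[-0.1, 0, 0], [0, 0, 0], 1],
  [[0, 0, 0], [0, 0, 0], 1],
])

```text
time: 7.55
tool_pos: [0.4704, -0.053, 0.0674]
tool_rot: [0.438, -0.439, -0.555, 0.555]
contact_force: [-1.2, -0.8, 5.4]
gripper_width: -0.003
```

Emit:
drive_tool([
  [[-0.08, 0, 0], [0, 0, 0], 1],
  [[-0.08, 0, 0], [0, 0, 0], 1],
  [[-0.08, 0, 0], [0, 0, 0], 1],
  [[0, 0, 0], [0, 0, 0], 1],
  [[0, 0, 0], [0, 0, 0], 1],
])

```text
time: 8.05
tool_pos: [0.4717, -0.0586, 0.0673]
tool_rot: [0.438, -0.439, -0.555, 0.555]
contact_force: [-0.4, 0.4, 5.4]
gripper_width: -0.001
```

Run:
```python
from h import *
s=manip.state();print(s['tool_pos'].round(4),s['contact_force'].round(2))
d=grab('wrist','w4.png')
```

```text
[ 0.4717 -0.0586  0.0673] [-0.4   0.43  5.39]
```

View pics/w4.png

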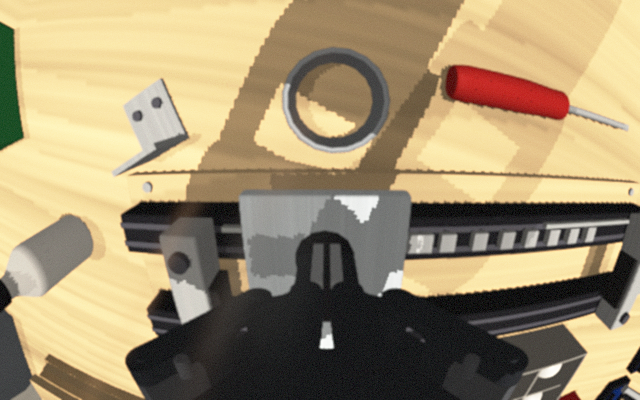

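The plate is still centred under the finger, and about 25 px (roughly 10–13 mm) remains to the stop at (215,250). I'll creep the rest.

Emit:
drive_tool([
  [[-0.1, 0, 0], [0, 0, 0], 1],
  [[-0.1, 0, 0], [0, 0, 0], 1],
  [[-0.1, 0, 0], [0, 0, 0], 1],
  [[-0.08, 0, 0], [0, 0, 0], 1],
  [[0, 0, 0], [0, 0, 0], 1],
  [[0, 0, 0], [0, 0, 0], 1],
])

```text
time: 8.7
tool_pos: [0.4738, -0.0679, 0.0673]
tool_rot: [0.438, -0.439, -0.555, 0.555]
contact_force: [-1.0, 0.3, 6.7]
gripper_width: -0.003
```

Emit:
drive_tool([
  [[-0.06, 0, 0], [0, 0, 0], 1],
  [[0, 0, 0], [0, 0, 0], 1],
  [[0, 0, 0], [0, 0, 0], 1],
])

```text
time: 9.0
tool_pos: [0.4742, -0.0692, 0.0673]
tool_rot: [0.438, -0.438, -0.555, 0.555]
contact_force: [-1.3, 0.5, 5.2]
gripper_width: 0.001
```

Run:
```python
from h import *
s=manip.state();print(s['tool_pos'].round(4),s['contact_force'].round(2))
d=grab('wrist','w5.png')
cv2.imwrite('pics/w5c.png',cv2.resize(d['img'][170:330,100:460],None,fx=2.2,fy=2.2))
```

```text
[ 0.4742 -0.0692  0.0673] [-1.28  0.45  5.2 ]
```

View pics/w5c.png

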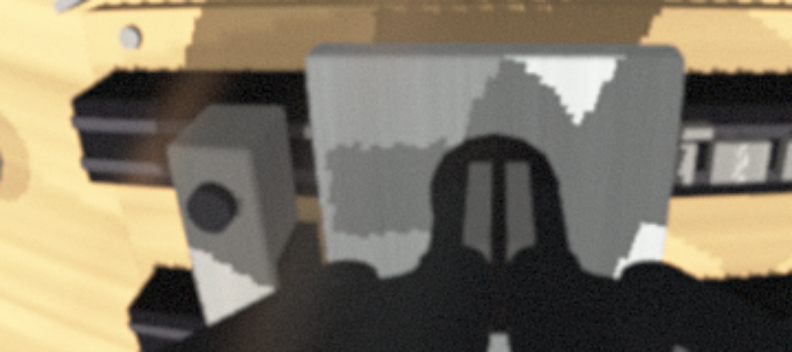

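The plate is still moving with the finger. The gap to the stop (crop x 297 to 322) is about 5 mm, so I continue in small steps until the lateral force rises.

Emit:
drive_tool([
  [[-0.06, 0, 0], [0, 0, 0], 1],
  [[-0.06, 0, 0], [0, 0, 0], 1],
  [[0, 0, 0], [0, 0, 0], 1],
  [[0, 0, 0], [0, 0, 0], 1],
])

```text
time: 9.45
tool_pos: [0.4748, -0.0721, 0.0673]
tool_rot: [0.438, -0.438, -0.555, 0.555]
contact_force: [-1.1, -0.5, 5.1]
gripper_width: -0.0
```

Emit:
drive_tool([
  [[-0.06, 0, 0], [0, 0, 0], 1],
  [[0, 0, 0], [0, 0, 0], 1],
  [[0, 0, 0], [0, 0, 0], 1],
])

```text
time: 9.75
tool_pos: [0.4752, -0.0736, 0.0673]
tool_rot: [0.438, -0.438, -0.555, 0.555]
contact_force: [-2.1, 0.0, 5.6]
gripper_width: -0.001
```

Emit:
drive_tool([
  [[-0.06, 0, 0], [0, 0, 0], 1],
  [[0, 0, 0], [0, 0, 0], 1],
  [[0, 0, 0], [0, 0, 0], 1],
])

```text
time: 10.05
tool_pos: [0.4755, -0.075, 0.0673]
tool_rot: [0.438, -0.438, -0.555, 0.555]
contact_force: [-0.5, 0.1, 5.9]
gripper_width: -0.001
```

Run:
```python
from h import *
s=manip.state();print(s['tool_pos'].round(4),s['contact_force'].round(2))
d=grab('wrist','w6.png')
cv2.imwrite('pics/w6c.png',cv2.resize(d['img'][170:330,100:460],None,fx=2.2,fy=2.2))
```

```text
[ 0.4755 -0.075   0.0673] [-0.52  0.13  5.92]
```

View pics/w6c.png

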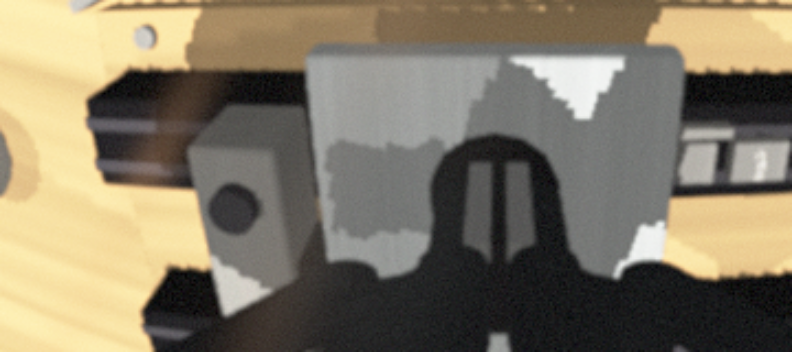

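The stop edge (crop x≈318) now nearly meets the plate edge (322). I'll keep nudging until the push registers.

Emit:
drive_tool([
  [[-0.06, 0, 0], [0, 0, 0], 1],
  [[0, 0, 0], [0, 0, 0], 1],
  [[0, 0, 0], [0, 0, 0], 1],
])

```text
time: 10.4
tool_pos: [0.4757, -0.0758, 0.0671]
tool_rot: [-0.439, 0.438, 0.555, -0.555]
contact_force: [-1.5, 2.3, 6.3]
gripper_width: 0.002
```

Emit:
drive_tool([
  [[-0.06, 0, 0], [0, 0, 0], 1],
  [[0, 0, 0], [0, 0, 0], 1],
  [[0, 0, 0], [0, 0, 0], 1],
])

```text
time: 10.7
tool_pos: [0.476, -0.0771, 0.0671]
tool_rot: [-0.439, 0.438, 0.555, -0.554]
contact_force: [-1.5, 3.4, 5.5]
gripper_width: -0.0
```

Emit:
drive_tool([
  [[-0.06, 0, 0], [0, 0, 0], 1],
  [[0, 0, 0], [0, 0, 0], 1],
  [[0, 0, 0], [0, 0, 0], 1],
])

```text
time: 11.0
tool_pos: [0.4764, -0.0785, 0.0671]
tool_rot: [-0.439, 0.438, 0.555, -0.554]
contact_force: [-1.1, 3.0, 5.5]
gripper_width: -0.0
```

Run:
```python
from h import *
s=manip.state();print(s['tool_pos'].round(4),s['contact_force'].round(2))
d=grab('wrist','w7.png')
a=np.load('pics/w6.npz')['img'];b=d['img']
# plate outline shift relative to finger (image frame): phase correlation of plate left/right edges rows 200-230
for n in ('w4','w5','w6','w7'):
    g=np.load(f'pics/{n}.npz')['img'][200:225].astype(float).mean((0,2)); dg=np.gradient(g)
    print(n,'left edge',230+np.argmax(dg[230:255]),dg[230:255].round(0).tolist(),'right',395+np.argmin(dg[395:425]))
```

```text
[ 0.4764 -0.0785  0.0671] [-1.1   2.98  5.53]
w4 left edge 239 [0.0, 0.0, 0.0, 0.0, 1.0, 1.0, 1.0, 8.0, 23.0, 37.0, 36.0, 20.0, 5.0, 0.0, -0.0, 0.0, 1.0, 1.0, 0.0, -1.0, -2.0, -2.0, -2.0, -0.0, 0.0] right 410
w5 left edge 239 [-4.0, -2.0, 0.0, 0.0, 1.0, 0.0, 0.0, 10.0, 25.0, 37.0, 35.0, 20.0, 6.0, 0.0, -1.0, -0.0, 1.0, 2.0, 0.0, -1.0, -1.0, -1.0, -2.0, -1.0, -0.0] right 410
w6 left edge 240 [1.0, -0.0, -0.0, 0.0, 1.0, -0.0, -1.0, 6.0, 19.0, 32.0, 34.0, 21.0, 6.0, -0.0, -1.0, -0.0, 1.0, 1.0, 0.0, -1.0, -1.0, -2.0, -1.0, -1.0, -0.0] right 410
w7 left edge 245 [1.0, 1.0, -1.0, -1.0, 1.0, 1.0, -0.0, 0.0, -0.0, 0.0, 1.0, 0.0, -0.0, 7.0, 21.0, 33.0, 31.0, 17.0, 4.0, -0.0, -0.0, -0.0, 1.0, 1.0, 0.0] right 416
```

The lateral force has risen to 3 N and the finger now slides on the button: the plate edge shifted 5.5 px relative to the finger, and it had not moved before. So the carriage is against the stop with the button held down. I'll lift straight up.

Emit:
drive_tool([
  [[0, 0, 0], [0, 0, 0], 1],
  [[0, -0.15, 0], [0, 0, 0], 1],
  [[0, -0.3, 0], [0, 0, 0], 1],
  [[0, -0.6, 0], [0, 0, 0], 1],
  [[0, -0.8, 0], [0, 0, 0], 1],
  [[0, -0.8, 0], [0, 0, 0], 1],
  [[0, -0.8, 0.5], [0, 0, 0], 1],
  [[0, -0.8, 0.5], [0, 0, 0], 1],
  [[0, -0.8, 0.5], [0, 0, 0], 1],
  [[0, 0, 0.5], [0, 0, 0], 1],
  [[0, 0, 0], [0, 0, 0], 1],
  [[0, 0, 0], [0, 0, 0], 1],
])

```text
time: 12.25
tool_pos: [0.4275, -0.0908, 0.1927]
tool_rot: [0.439, -0.438, -0.555, 0.555]
contact_force: [-0.2, -0.3, -0.0]
gripper_width: 0.0
```

Run:
```python
from h import *
s=manip.state();print(s['tool_pos'].round(4),s['contact_force'].round(2))
d=grab('wrist','w8.png');t=grab('top','top2.png')
a=cv2.resize(d['img'][130:330,100:500],None,fx=2,fy=2)
b=cv2.resize(t['img'][130:260,190:420],(800,452))[:200]
cv2.imwrite('pics/w8c.png',np.vstack([a,b]))
```

```text
[ 0.4275 -0.0908  0.1927] [-0.15 -0.25 -0.03]
```

View pics/w8c.png

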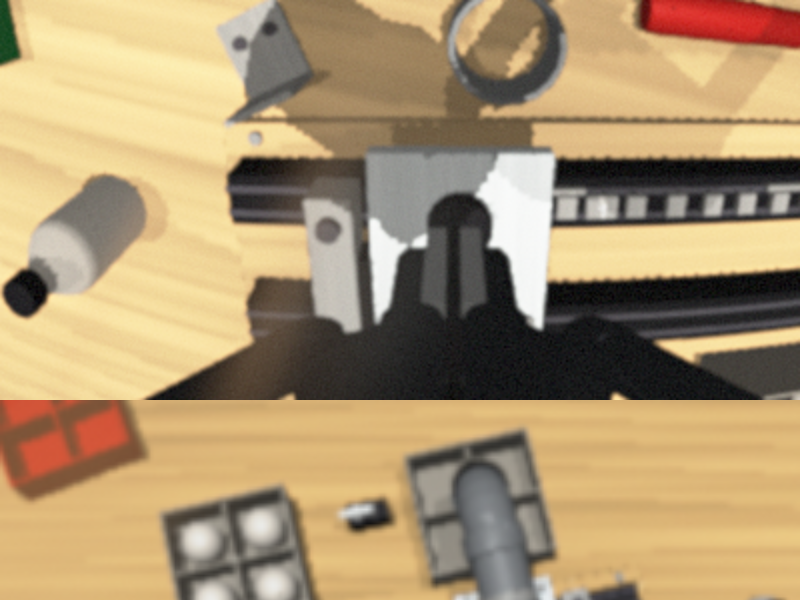

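The carriage stands against the stop's buffer, with the plate edge at crop (365,250) and the stop at (350,250). The pipe mouth is over the middle of the empty tray, and nothing else has moved. One quick check of the button height from the depth image, then I hand in.

Run:
```python
from h import *
s=manip.state();M=R.from_quat(np.roll(s['tool_rot'],-1)).as_matrix()
d=np.load('pics/w8.npz');K=d['camera_matrix'];T=d['T_tool_cam']
def z(u,v):
    Z=float(np.median(d['range_z'][v-1:v+2,u-1:u+2]));p=np.array([u-K[0,2],v-K[1,2]]);r=np.hypot(*p);th=r/K[0,0]
    c=np.r_[p/r*np.tan(th),1]*Z
    return (M@(T[:3,:3]@c+T[:3,3])+s['tool_pos'])[2]
print('button z',[round(z(u,v),4) for u,v in((325,233),(332,232),(338,236))],'plate z',[round(z(u,v),4) for u,v in((295,230),(360,230),(300,218))])
```

```text
button z [np.float64(0.0732), np.float64(0.0731), np.float64(0.0728)] plate z [np.float64(0.0607), np.float64(0.061), np.float64(0.0608)]
```

The button stands 12.3 mm above the plate, so it is fully up.

```bash
python3 -c "
from plant import manip
print(manip.job_done())"
```

```text
the job is handed in; nothing more can be done
None
```

I pressed the lock button with the shut fingertips at about 5–6 N, about 6–7 mm down. I dragged the carriage about 105 mm along the rail to the right-hand (−y) stop beside the empty grey tray. Then I lifted straight off, moved clear and handed the job in at about 12 s of the 40 s allowed.

**At the stop:** The sideways force rose to about 3 N and the fingertip started slipping on the button, which shows the carriage was against the stop with the button still held down.

**After lifting off:**
- **Carriage:** the plate sits at the stop's buffer, and the pipe mouth looks to be over the middle of the empty tray. I judged that by eye and did not measure it to the 4 mm limit.
- **Button:** its top measured about 12.3 mm above the plate, so it is fully up.
- **Contact and loose things:** the contact force was about 0 N. The loose things visible in the last pictures looked undisturbed; I did not measure them, and the tape roll and wrench were out of those crops.

No check failed. My early estimates of the travel disagreed (about 90–114 mm), so I relied on the contact force to find the stop.

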